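# Close the tealight box: fold the flap over and tuck it under the lip

## Task

Close the open tealight box: with shut fingertips push the sprung wooden flap over from behind, press it flat, and push it along by its ridge until its free edge is fully home under the steel lip, so that it stays shut by itself when you let go. Touch the flap only on its outer side: do not pinch or lift anything, keep the box where it stands, and leave the things around it undisturbed.

Things in the scene. Friction and masses are not known exactly. Their poses are not given: they have to be found in the camera images.
- tealight_box: Open white box with tealights inside, 140 (x) x 90 (y) mm in plan, walls 55 mm high (51 under the lip) and 6 mm thick, loose, weighted, about 2.5 kg. Origin: centre of its underside; z up; x is the direction in which the flap folds over (hinge near the -x wall, steel lip on the +x wall); y runs along the hinge. The side behind the hinge (-x) is kept clear for at least 0.15 m.
- flap_hinge (a point): Middle of the hinge axis, parallel to box y, at box x = -55 mm (plus the slide value), z = 58.5 mm. The flap is a wooden plate 100 mm long, 70 mm wide (along y), 5 mm thick, its middle plane through this axis, from 6 to 106 mm from it; shut, it lies level over the box with its outer face up at z = 61 mm.
- flap (a joint): Hinge angle of the flap, rad: 0 = folded flat (shut), 1.57 = upright, to 2.1 = leaning back to box -x. Starts open at about 1.5 to 2.0. A weak spring (0.06 N m/rad, rest at 1.75; about 1 N at the free edge when flat) opens it again unless it is held down or tucked under the lip (it then rests against the lip at about 0.03).
- flap_slide (a joint): Slide of the hinge rod in its slots along box +x, m: 0 = drawn back (start), 0.017 = flap slid home under the lip. Takes 2 N to move and stays where it is left. If slid forward before the flap is flat, the flap lands on top of the lip.
- ridge (a point): Foot of the push ridge on the flap's outer face, mid-width, 74 mm from the hinge axis. The ridge is 50 mm long along the hinge, 8 mm high, steep towards the hinge (push there towards the lip) and sloping down towards the free edge to about 88 mm from the axis. Site x points along the flap to its free edge, z out of the outer face.
- lip_edge (a point): Middle of the steel lip's inner lower edge: a 3 mm plate, 66 mm wide in box y, over the +x wall, from box x = 54 mm to a stop wall at 70 mm, underside at z = 64 mm. The flat flap's free edge is at box x = 51 mm with the slide at 0 (3 mm short of the lip) and at 68 mm, 14 mm under the lip with 3 mm of play above, when home.
- flap_lining: Thin cork lining 76 x 60 x 3 mm on the inner side of the flap; its origin lies on the hinge axis, mid-width. Fingers must not touch it.
- spice_jar_1: Loose spice jar with dark cap, 41 mm across, 105 mm high, beside the box on its -y side. Origin: centre of its underside. Leave alone.
- mill_2: Loose glass salt shaker with grey top, 44 mm across, 90 mm high, beside the box on its -y side. Origin: centre of its underside. Leave alone.
- tin_2: Loose flat tin 63 x 105 x 26 mm, beyond the lip side of the box. Origin: centre of its underside. Leave alone.
- pegs_1: Loose wooden clothes peg 15 x 72 x 12 mm lying beyond the lip side of the box. Origin: centre of its underside. Leave alone.
- candle_2: Loose tealight in a metal cup, 38 mm across, 15 mm high, close to the +y side of the box. Origin: centre of its underside. Leave alone.
- teaspoon_1: Loose teaspoon 130 x 27 x 11 mm lying on the +y side of the box. Origin: centre of its underside. Leave alone.

How it is judged:
By the outcome, as a careful person would: the job done as asked, in the order asked, and still so for the second after the job is handed in, with the robot touching nothing.
It also fails if it takes over 38 s, if anything falls off the work surface, if the arm or the gripper's body presses on something with over 40 N, if the wrist force passes 120 N, or if a joint passes its speed limit or range.

## Robot

A 6-joint arm with a two-finger parallel gripper is mounted at the origin on a cart in front of the work surface, level with it; the furniture and walls round the work are solid. World frame = base frame: x ahead of the robot, y to its left, z up, the work surface at z = 0. Lengths are in m, angles in degrees, forces in N, time in s.
With the tool pointing down it reaches from about 0.15 to 0.775 m from the base axis. Payload 6.1 kg.
Tool frame: the origin (TCP) lies midway between the tips of the shut fingers; the grasp point (between the pads) lies 19 mm behind it; z points along the fingers, y is the line along which they close (so a half turn about z gives the same grasp; the last joint's range is limited). The gripper opens to 85 mm and grips with 20 to 120 N. Pads are 22 mm wide; open, the fingers measure 114 mm over their backs; the gripper's body (76 mm by 85 mm) begins 54 mm behind the grasp point. The pads swing forward as they close: fully open they stand 13 mm farther back than shut.
Start: joints at [-67.093, 7.208, -2.269, 80.523, 0, 90], TCP at [0.204, -0.484, 0.231] pointing down, gripper open.
Joint ranges: [-155.77, 155.77], [-54.66, 111.73], [-72.52, 77.12], [-102.08, 115.82], [-83.92, 84.16], [-180, 180]. Speed limits (degrees/s): [136.94, 136.94, 172.46, 180, 180, 180].

## Interface

Orientations are given as [roll, pitch, yaw] about the fixed x, y, z axes, in that order (R = Rz(yaw) Ry(pitch) Rx(roll)).
In Python, from station import * gives the robot as it stands.
- The arm moves only by the shell command python3 -m inch 'ROWS' [OPENING] [FORCE]. ROWS is JSON, a list that holds one entry, the list of rows, each a list of 6 numbers: the shift along the tool's x, y, z in m, then the turn, a rotation vector about the tool's x, y, z in degrees. In form: [[[dx, dy, dz, wx, wy, wz], ...]]. A call has 1 to 12 rows; each row is the pose to reach, as a shift and turn from the pose commanded when the call began, along the tool's axes at that moment; what a row does not reach only later rows make up. A row lasts 1/8 s, in which the tool goes at most 62.5 mm and 10.7 degrees, less where a joint would pass 70% of its speed; a pose out of reach is approached as far as the arm can. A call with a gripper value outside its range is refused whole. OPENING is the closure, from -1 (fully open) to 1 (shut), so that 0 is half open, set as the call begins (- or left out, the last holds). The fingers move at their own pace and stop on an object; FORCE is the grip in N (left out, the last holds). Time passes only in rows, so rows that repeat a pose let the fingers close. It gives the time, the measured TCP pose, the force, the opening and the grip force at its end, in the units of the state.
- get_state(): the state, without advancing time (a new reading comes with each control period).
- read_camera(name): name is "scene" or "top" or "wrist"; returns a dict with "pixels" (480x640x3 uint8, blue, green, red), "camera_matrix" (3x3 intrinsics, pixels), "k1" (the pictures are not rectified: a ray, as slopes to the right and down, at radius r is drawn at 1 + k1 r^2 times it, then the intrinsics apply), "R" (3x3) and "t" (3): a world point X has camera coordinates R X + t; the wrist camera has in their place "tool_from_camera" (4x4, takes a point from camera to tool coordinates, whose origin is the TCP and whose axes are the flange's). Camera axes: x right, y down, z forward; pixel columns grow to the right and rows downward; lengths in m; the calibration is good to about 2 mm. A picture is of the moment at which its call begins: read the wrist's pose just before it. There is no depth.
- finish_job(): hands the job in; it is judged then, once.
The state is a dict: "time_s": time; "q": joint angles; "dq": joint speeds; "effort": joint torques, N m; "ee_pos": TCP position; "tcp_rot": TCP orientation; "contact_force": force on the tool from outside, world axes, zero at the start; "moment": the same for the moment, N m; "grip_width": finger opening in m; "finger_force": force on a finger pad.
Only numpy, scipy, OpenCV 4.12 (cv2) and the standard library are available. Lean on these libraries where they do the work, as an engineer would, in place of code of your own. Each camera call takes 0.05 s, during which the arm holds its last target. There are 200 camera calls.

## Working session

There is one attempt and no reset: what is moved stays moved. The work goes in short steps, Python scripts to look and compute and a shell command to move; the robot and the scene stay as the last step left them, time stands still between calls to the robot, and variables do not carry over. Pictures are saved under pics/ and viewed, at most 10 in all, crops included, and the job is handed in when it is done.

```bash
mkdir -p pics; ls; python3 - <<'E'
from station import *
import cv2,pickle
s=get_state();print({k:s[k] for k in('time_s','ee_pos','tcp_rot','q','contact_force','grip_width')})
d={n:read_camera(n) for n in('scene','top')}
pickle.dump(d,open('c0.pkl','wb'))
for n in d: cv2.imwrite(f'pics/{n}0.png',d[n]['pixels']);print(n,d[n]['camera_matrix'],d[n]['k1'],d[n]['R'],d[n]['t'])
E
```

```text
pics
{'time_s': 0.0, 'ee_pos': array([ 0.20419784, -0.48323861,  0.23053464]), 'tcp_rot': array([-1.79910520e+02, -7.50636186e-05,  2.29063906e+01]), 'q': array([-6.70930142e+01,  7.24164585e+00, -2.32520062e+00,  8.05226336e+01,
        7.59930230e-05,  9.00005951e+01]), 'contact_force': array([-0.91846785,  0.39996809, -0.46867614]), 'grip_width': 0.08528774437292162}
scene [[574.96119825   0.         327.64618931]
 [  0.         574.96119825 236.5073716 ]
 [  0.           0.           1.        ]] -0.10065696243603357 [[ 0.81071202 -0.58507747 -0.02074541]
 [-0.35145026 -0.45803531 -0.81650864]
 [ 0.46821869  0.66924435 -0.57696036]] [-0.39839472  0.32969906  0.53892371]
top [[599.19422503   0.         313.30226465]
 [  0.         599.19422503 247.77790487]
 [  0.           0.           1.        ]] 0.03661583712881517 [[-0.01126973 -0.99984086  0.01382925]
 [-0.99876863  0.01058726 -0.04846793]
 [ 0.04831381 -0.01435844 -0.998729  ]] [0.14335866 0.5931284  0.88156399]
```

View pics/scene0.png

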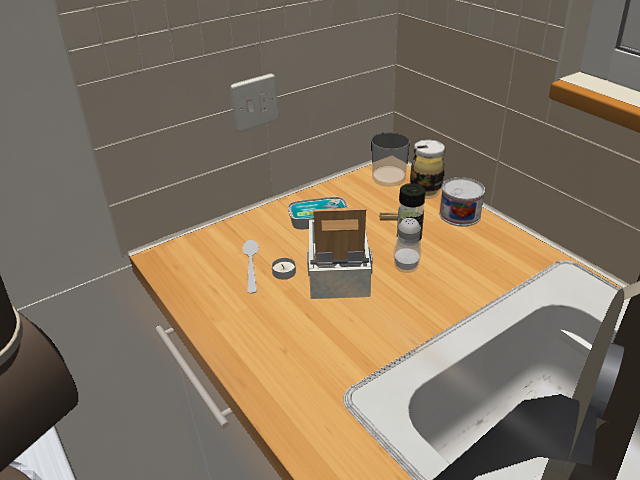

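View pics/top0.png

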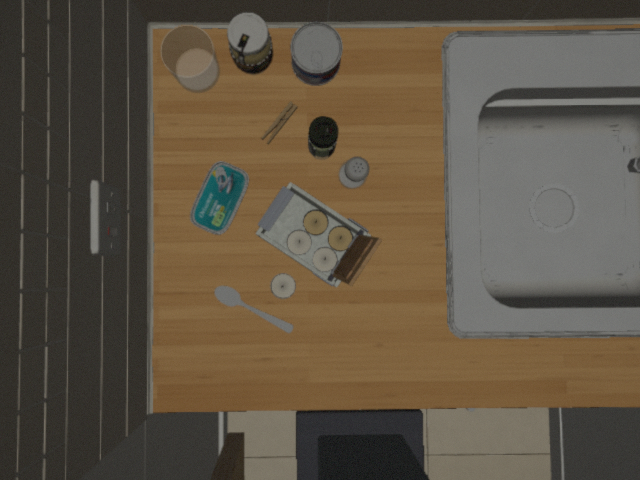

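The box's lip is at about (277,208) and its flap at (357,258) in the top view. The flap stands open, roughly at (340,235) in the scene view. I'll enlarge both.

```bash
python3 - <<'E'
import cv2,pickle
d=pickle.load(open('c0.pkl','rb'))
a=d['top']['pixels'][170:300,240:400]; cv2.imwrite('pics/topc.png',cv2.resize(a,(738,600),interpolation=3))
a=d['scene']['pixels'][190:310,270:400]; cv2.imwrite('pics/scenec.png',cv2.resize(a,(650,600),interpolation=3))
E
```

```text
(no output)
```

View pics/topc.png

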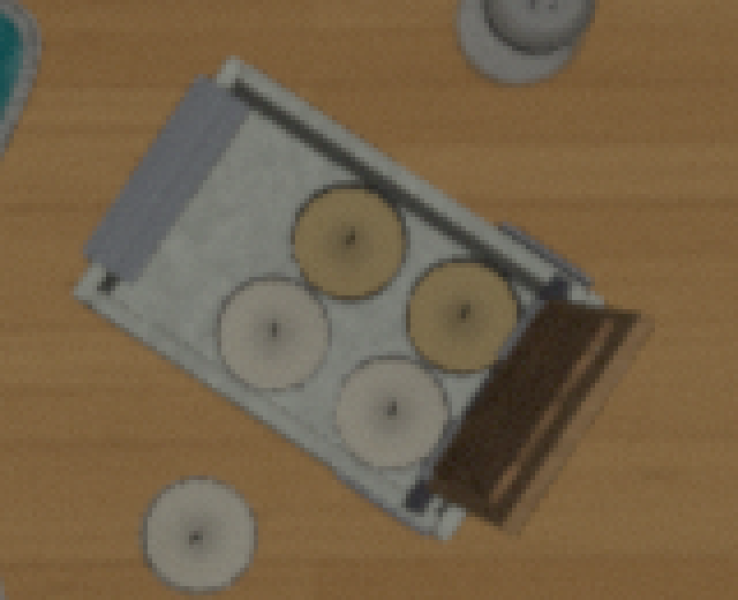

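View pics/scenec.png

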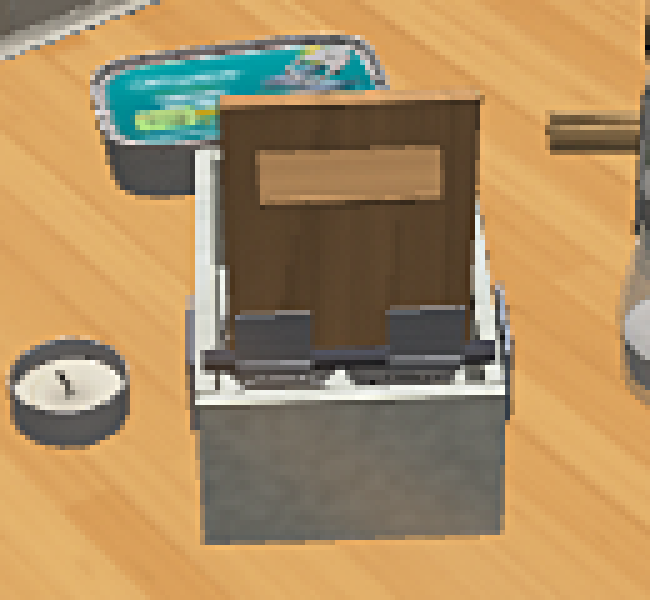

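```bash
cat >h.py <<'E'
import numpy as np,cv2,pickle
from scipy.optimize import least_squares
def proj(c,X):
    P=np.atleast_2d(X)@np.array(c['R']).T+c['t']; u=P[:,:2]/P[:,2:]
    u=u*(1+c['k1']*(u**2).sum(1,keepdims=True)); K=c['camera_matrix']
    return u*[K[0,0],K[1,1]]+[K[0,2],K[1,2]]
def flap(th,r,y,o,s=0):
    return [-.055+s+r*np.cos(th)-o*np.sin(th),y,.0585+r*np.sin(th)+o*np.cos(th)]
def world(p,X):
    c,s=np.cos(p[2]),np.sin(p[2]); X=np.atleast_2d(X)
    return np.c_[p[0]+c*X[:,0]-s*X[:,1],p[1]+s*X[:,0]+c*X[:,1],X[:,2]]
E
python3 - <<'E'
from h import *
d=pickle.load(open('c0.pkl','rb'))
T=[((233,57),(.07,-.045,.053)),((75,293),(.07,.045,.053)),((447,540),(-.07,.045,.055)),((248,105),(.054,-.033,.067)),((132,283),(.054,.033,.067)),((203,75),(.07,-.033,.067)),((84,247),(.07,.033,.067))]
S=[((202,545),(-.07,.045,0)),((503,533),(-.07,-.045,0)),((196,403),(-.07,.045,.055)),((506,395),(-.07,-.045,.055))]
F=lambda th:[((220,105),flap(th,.106,.035,.0025)),((481,103),flap(th,.106,-.035,.0025)),((258,204),flap(th,.074,.025,.0025)),((442,202),flap(th,.074,-.025,.0025))]
G=lambda th:[((638,315),flap(th,.106,-.035,-.0025)),((497,522),flap(th,.106,.035,-.0025))]
def res(p,which='ts'):
    o=[]
    for n,L,off,sc in(('top',T+G(p[3]),(240,170),4.614),('scene',S+F(p[3]),(270,190),5)):
        if n[0] not in which: continue
        uv=np.array([a for a,b in L])/sc+off; X=world(p,[b for a,b in L]); o.append(proj(d[n],X)-uv)
    return np.concatenate(o).ravel()
c=d['top'];print(-np.array(c['R']).T@c['t'])
for w in('t','s','ts'):
    f=least_squares(res,[.55,.13,.5,1.7],args=(w,),loss='soft_l1');p=f.x
    print(w,p,np.degrees(p[2:]));print(np.round(res(p,w).reshape(-1,2),1).tolist())
np.save('p.npy',p)
E
```

```text
[0.55142194 0.14971412 0.90720868]
t [0.61239393 0.13745997 0.97220567 1.76443537] [ 55.70328167 101.09469983]
[[-0.6, -1.4], [-1.4, -0.5], [-0.3, 0.5], [0.6, -0.1], [-0.4, 0.2], [0.9, 0.1], [0.5, 1.7], [0.3, -1.4], [-0.1, 0.5]]
s [0.61186892 0.13635582 0.96691349 1.79827933] [ 55.40006209 103.03381599]
[[0.1, 0.2], [0.0, 0.8], [-0.1, -0.1], [0.3, -0.3], [-0.6, 1.6], [0.3, 0.5], [-0.0, -2.0], [-0.0, -2.7]]
ts [0.61226076 0.13734792 0.97064269 1.77883471] [ 55.61372958 101.91972118]
[[-0.5, -1.3], [-1.4, -0.4], [-0.3, 0.6], [0.7, -0.0], [-0.3, 0.2], [1.1, 0.2], [0.6, 1.7], [1.4, -0.5], [0.9, 1.4], [0.1, -0.1], [-0.0, 0.3], [-0.1, -0.5], [0.2, -0.9], [-0.5, 0.1], [0.2, -1.2], [-0.0, -3.2], [-0.1, -4.0]]
```

Two independent views agree within about 1 mm. The box is at (0.612, 0.137), yaw 55.6°, and the flap angle is about 1.78 rad. Next I move behind the box with the fingers shut and tool x along box x.

```bash
python3 -m inch '[[[0.048,-0.033,0.003,0,0,-3.3],[0.097,-0.065,0.006,0,0,-6.5],[0.145,-0.098,0.009,0,0,-9.8],[0.193,-0.131,0.012,0,0,-13.1],[0.242,-0.164,0.015,0,0,-16.4],[0.29,-0.196,0.018,0,0,-19.6],[0.338,-0.229,0.021,0,0,-22.9],[0.386,-0.262,0.024,0,0,-26.2],[0.435,-0.294,0.027,0,0,-29.4],[0.483,-0.327,0.03,0,0,-32.7],[0.483,-0.327,0.03,0,0,-32.7],[0.483,-0.327,0.03,0,0,-32.7]]]' 1 40
cat >>h.py <<'E'
def rep():
    from station import get_state
    s=get_state();p=np.load('p.npy');c,t=np.cos(p[2]),np.sin(p[2]);R=np.array([[c,t],[-t,c]])
    e=np.array(s['ee_pos']);f=np.array(s['contact_force'])
    print('t',round(s['time_s'],2),'boxframe',np.round(R@(e[:2]-p[:2]),4),'z',round(e[2],4),'rot',np.round(s['tcp_rot'],1),'F',np.round(R@f[:2],1),round(f[2],1),'w',round(s['grip_width'],4))
if __name__=='__main__': rep()
E
python3 h.py
```

```text
time_s: 1.6
ee_pos: [0.5215, 0.0057, 0.2008]
tcp_rot: [-179.9, 0.1, 55.6]
contact_force: [-0.3, 0.5, 0.3]
grip_width: -0.0
finger_force: 0.0
t 1.6 boxframe [-0.1599  0.0005] z 0.2008 rot [-1.799e+02  1.000e-01  5.560e+01] F [0.3 0.5] 0.3 w -0.0
```

```bash
python3 -m inch '[[[0,0,0.042,0,0,0],[0.02,0,0.083,0,0,0],[0.055,0,0.083,0,0,0],[0.067,0,0.083,0,0,0],[0.075,0,0.083,0,0,0],[0.083,0,0.083,0,0,0],[0.093,0,0.083,0,0,0],[0.103,0,0.083,0,0,0]]]'; python3 h.py; python3 - <<'E'
from station import *
import cv2
cv2.imwrite('pics/s1.png',cv2.resize(read_camera('scene')['pixels'][150:320,240:440],(706,600),interpolation=3))
E
```

```text
time_s: 2.6
ee_pos: [0.5805, 0.0908, 0.1185]
tcp_rot: [180.0, -0.0, 55.6]
contact_force: [-0.2, -1.6, -0.3]
grip_width: -0.0
finger_force: 0.3
t 2.6 boxframe [-0.0563 -0.0001] z 0.1185 rot [180.   -0.   55.6] F [-1.4 -0.8] -0.3 w -0.0
```

View pics/s1.png

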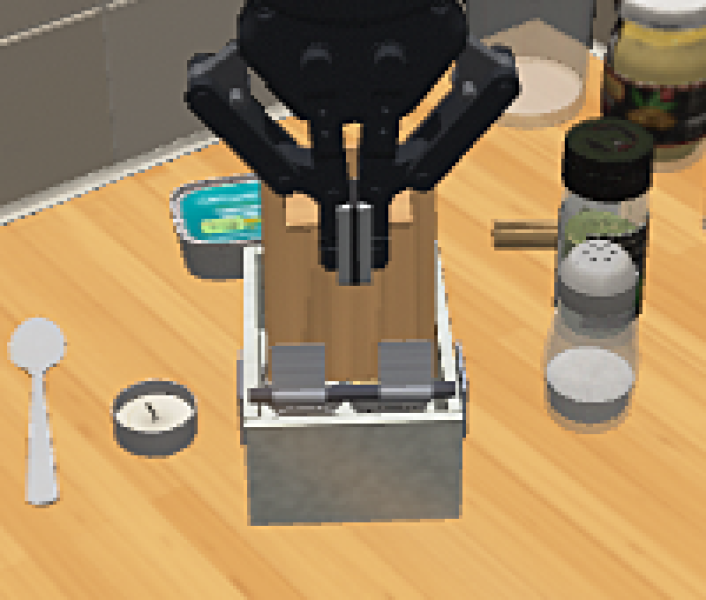

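The picture shows the shut fingertips, at about (355,245), against the flap's outer face below the ridge. The flap is near 75° and the surrounding things are undisturbed. I'll continue down the arc.

```bash
python3 -m inch '[[[0.010,0,0.002,0,0,0],[0.019,0,0.006,0,0,0],[0.026,0,0.010,0,0,0],[0.0315,0,0.015,0,0,0],[0.037,0,0.021,0,0,0],[0.042,0,0.027,0,0,0],[0.045,0,0.034,0,0,0],[0.048,0,0.041,0,0,0],[0.050,0,0.048,0,0,0],[0.0505,0,0.052,0,0,0],[0.0505,0,0.052,0,0,0]]]'; python3 h.py
```

```text
time_s: 4.03
ee_pos: [0.6085, 0.1322, 0.0659]
tcp_rot: [-180.0, 0.0, 55.6]
contact_force: [0.1, 0.3, 1.5]
grip_width: -0.0001
finger_force: 0.4
t 4.03 boxframe [-0.0063  0.0002] z 0.0659 rot [-180.     0.    55.6] F [0.3 0.1] 1.5 w -0.0001
```

```bash
python3 -m inch '[[[0.0005,0,0.002,0,0,0],[0.001,0,0.004,0,0,0],[0.001,0,0.005,0,0,0],[0.001,0,0.005,0,0,0]]]'; python3 h.py;python3 -m inch '[[[0,0,0.0005,0,0,0],[0,0,0.001,0,0,0],[0,0,0.001,0,0,0]]]'; python3 h.py
```

```text
time_s: 4.53
ee_pos: [0.6092, 0.1331, 0.0612]
tcp_rot: [-180.0, 0.0, 55.6]
contact_force: [-0.4, -0.5, 1.1]
grip_width: 0.0008
finger_force: 0.5
t 4.53 boxframe [-0.0053  0.0001] z 0.0612 rot [-180.     0.    55.6] F [-0.6  0. ] 1.1 w 0.0008
time_s: 4.9
ee_pos: [0.6093, 0.1331, 0.0607]
tcp_rot: [180.0, -0.0, 55.6]
contact_force: [-1.5, -0.7, 3.7]
grip_width: 0.0002
finger_force: 2.2
t 4.9 boxframe [-0.0052  0.    ] z 0.0607 rot [180.   -0.   55.6] F [-1.4  0.8] 3.7 w 0.0002
```

```bash
python3 -m inch '[[[0.002,0,0.0005,0,0,0],[0.004,0,0.0005,0,0,0],[0.006,0,0.0005,0,0,0],[0.008,0,0.0005,0,0,0],[0.010,0,0.0005,0,0,0],[0.010,0,0.0005,0,0,0]]]'; python3 h.py;python3 -m inch '[[[0.002,0,0,0,0,0],[0.004,0,0,0,0,0],[0.006,0,0,0,0,0],[0.006,0,0,0,0,0]]]'; python3 h.py
python3 - <<'E'
from station import *
import cv2
a=read_camera('scene')['pixels'][190:310,270:400];b=read_camera('top')['pixels'][170:300,240:400]
cv2.imwrite('pics/s2.png',cv2.hconcat([cv2.resize(a,(400,369),interpolation=3),cv2.resize(b,(400,369)[:1]+(369,),interpolation=3)]))
E
```

```text
time_s: 5.65
ee_pos: [0.6153, 0.1417, 0.0605]
tcp_rot: [180.0, -0.1, 55.6]
contact_force: [-2.0, -0.9, 6.5]
grip_width: 0.0002
finger_force: 3.2
t 5.65 boxframe [ 0.0053 -0.    ] z 0.0605 rot [ 1.80e+02 -1.00e-01  5.56e+01] F [-1.8  1.1] 6.5 w 0.0002
time_s: 6.15
ee_pos: [0.6186, 0.1467, 0.0605]
tcp_rot: [180.0, -0.1, 55.6]
contact_force: [-2.2, -0.1, 6.5]
grip_width: -0.0
finger_force: 3.1
t 6.15 boxframe [ 0.0113 -0.    ] z 0.0605 rot [ 1.80e+02 -1.00e-01  5.56e+01] F [-1.3  1.7] 6.5 w -0.0
```

View pics/s2.png

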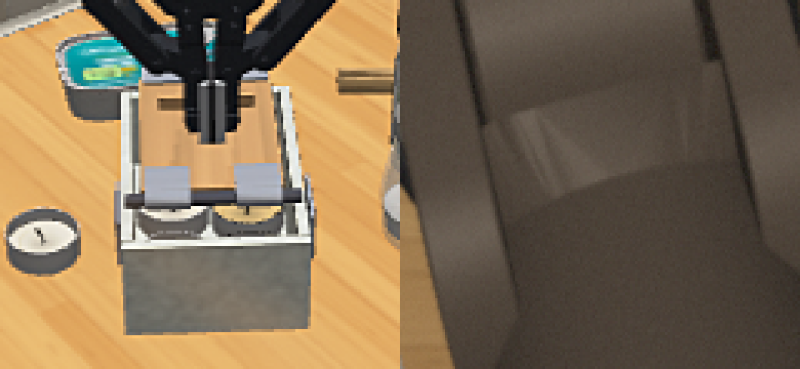

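```bash
python3 - <<'E'
from h import *
d=pickle.load(open('c0.pkl','rb'))['scene'];p=np.load('p.npy')
for s in(0,.005,.01,.017): print(s,np.round(proj(d,world(p,[[-.055+s,y,.0585] for y in(.04,-.04)])),1).tolist())
E
```

```text
0 [[312.4, 261.7], [367.2, 260.0]]
0.005 [[312.4, 259.6], [366.9, 257.9]]
0.01 [[312.4, 257.6], [366.6, 255.9]]
0.017 [[312.4, 254.7], [366.3, 253.0]]
```

The scene picture shows the flap level and its rod at about row 255, i.e. a slide of 16 mm or so. The box itself has not moved. I'll push on against the ridge until the stop is felt.

```bash
for i in 1; do python3 -m inch '[[[0.001,0,0,0,0,0],[0.002,0,0,0,0,0],[0.002,0,0,0,0,0]]]' >/dev/null; python3 h.py; python3 -m inch '[[[0.001,0,0,0,0,0],[0.002,0,0,0,0,0],[0.002,0,0,0,0,0]]]'>/dev/null; python3 h.py; done
```

```text
t 6.62 boxframe [ 0.0123 -0.    ] z 0.0604 rot [180.    0.   55.6] F [-4.1  1.5] 7.9 w -0.0
t 7.0 boxframe [ 0.0142 -0.0002] z 0.0603 rot [1.80e+02 1.00e-01 5.56e+01] F [-3.8  0.8] 7.3 w 0.0001
```

```bash
python3 -m inch '[[[0.001,0,0,0,0,0],[0.002,0,0,0,0,0],[0.003,0,0,0,0,0],[0.003,0,0,0,0,0]]]' >/dev/null; python3 h.py; python3 - <<'E'
from station import *
import cv2
a=read_camera('scene')['pixels'][190:310,270:400]
cv2.imwrite('pics/s3.png',cv2.resize(a,(650,600),interpolation=3))
E
```

```text
t 7.5 boxframe [ 0.0173 -0.0003] z 0.0603 rot [179.9   0.   55.6] F [-3.8  0.5] 6.8 w -0.0
```

View pics/s3.png

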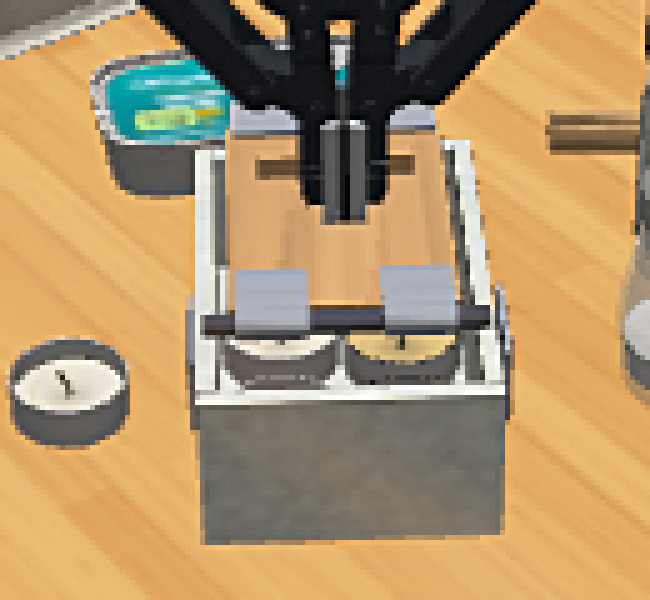

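The box has not moved (corners still at (202,545) and (503,533)). The rod is at rows 325/315, which is a slide of about 17 mm, and the flap's edge is under the lip at (335,120). I'll press the ridge to confirm it is home.

```bash
python3 -m inch '[[[0.001,0,0,0,0,0],[0.002,0,0,0,0,0],[0.003,0,0,0,0,0],[0.003,0,0,0,0,0]]]' >/dev/null; python3 h.py;  python3 -m inch '[[[0.001,0,0,0,0,0],[0.002,0,0,0,0,0],[0.002,0,0,0,0,0]]]' >/dev/null; python3 h.py
```

```text
t 8.05 boxframe [ 0.0203 -0.0003] z 0.0603 rot [1.799e+02 1.000e-01 5.560e+01] F [-3.4  0.1] 6.4 w 0.0003
t 8.43 boxframe [ 0.0224 -0.0003] z 0.0602 rot [179.9   0.   55.6] F [-3.5  0.4] 5.5 w 0.0
```

```bash
python3 -m inch '[[[0.001,0,0,0,0,0],[0.0015,0,0,0,0,0],[0.0015,0,0,0,0,0]]]' >/dev/null; python3 h.py;  python3 -m inch '[[[0.001,0,0,0,0,0],[0.001,0,0,0,0,0]]]' >/dev/null; python3 h.py
```

```text
t 8.8 boxframe [ 0.0239 -0.0003] z 0.0602 rot [179.9   0.   55.6] F [-3.6  1.5] 6.6 w -0.0
t 9.05 boxframe [ 0.0245 -0.0003] z 0.0601 rot [1.799e+02 1.000e-01 5.560e+01] F [-5.2  0.2] 5.8 w -0.0003
```

Contact with the ridge is starting, right where predicted (0.025).

```bash
python3 -m inch '[[[0.0005,0,0,0,0,0],[0.0005,0,0,0,0,0]]]' >/dev/null; python3 h.py;  python3 -m inch '[[[0.0005,0,0,0,0,0],[0.0005,0,0,0,0,0]]]' >/dev/null; python3 h.py
```

```text
t 9.3 boxframe [ 0.0245 -0.0003] z 0.0601 rot [1.799e+02 1.000e-01 5.560e+01] F [-6.3 -0. ] 7.2 w -0.0002
t 9.55 boxframe [ 0.0246 -0.0003] z 0.06 rot [179.9   0.2  55.6] F [-6.8 -0.6] 7.3 w -0.0001
```

```bash
python3 -m inch '[[[0,0,-0.001,0,0,0],[-0.0005,0,-0.002,0,0,0],[-0.001,0,-0.004,0,0,0],[-0.002,0,-0.01,0,0,0],[-0.004,0,-0.03,0,0,0],[-0.03,0,-0.07,0,0,0],[-0.08,0,-0.11,0,0,0],[-0.14,0,-0.14,0,0,0],[-0.2,0,-0.16,0,0,0],[-0.25,0,-0.16,0,0,0],[-0.25,0,-0.16,0,0,0]]]' >/dev/null; python3 h.py; python3 - <<'E'
from station import *
import cv2
a=read_camera('scene')['pixels'][190:310,270:400];b=read_camera('top')['pixels'][170:300,240:400]
cv2.imwrite('pics/s4.png',cv2.hconcat([cv2.resize(a,(400,369),interpolation=3),cv2.resize(b,(400,369),interpolation=3)]))
E
```

```text
t 10.93 boxframe [-2.256e-01 -1.000e-04] z 0.2217 rot [ 1.798e+02 -1.000e-01  5.540e+01] F [ 0.5 -0.6] -0.5 w 0.0001
```

View pics/s4.png

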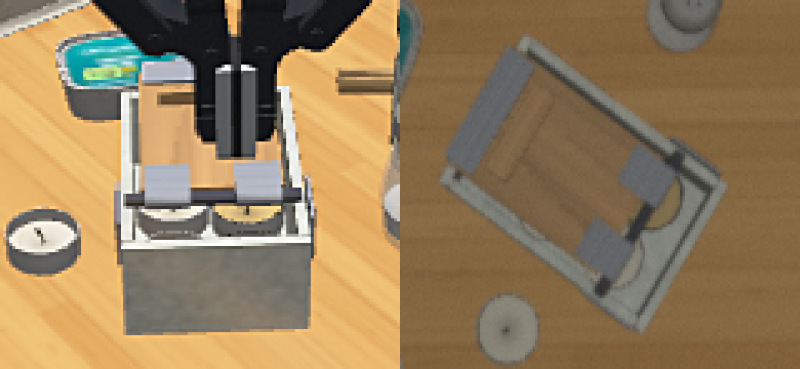

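Released: the flap lies flat with its edge under the lip (about (490,110), right half), and the box and its neighbours are unmoved. I'll check the slide from the rod ends, at (676,160) and (603,287).

```bash
python3 - <<'E'
from h import *
c=pickle.load(open('c0.pkl','rb'))['top'];p=np.load('p.npy')
uv=np.array([[276,160],[203,287]])/[2.5,2.838]+[240,170];print(uv)
f=lambda q:(proj(c,world(p,[[-.055+q[0],q[1],.0585],[-.055+q[0],q[2],.0585]]))-uv).ravel()
r=least_squares(f,[.01,-.04,.04]);print(r.x,r.fun)
E
```

```text
[[350.4        226.3777308 ]
 [321.2        271.12755462]]
[ 0.01666217 -0.03823561  0.03772245] [ 0.22158575  0.14778569 -0.2206968  -0.14712593]
```

Slide is about 16.7 mm, which is home within measurement error, and it agrees with the hard stop felt at the ridge. Handing in.

```bash
python3 -c "
from station import *
print(finish_job())"
```

```text
the job is handed in; nothing more can be done
None
```

The tealight box is shut: the flap was pushed home under the steel lip (slide measured at about 16.7 of 17 mm) and stayed shut when released, the box and the things in view around it looked unmoved, and the job was handed in at about 11 s.

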